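# Balance the bead bar on the birch wedge

## Robot

A 6-joint arm with a two-finger parallel gripper is mounted at the origin on the work surface. World frame = base frame: x ahead of the robot, y to its left, z up, the work surface at z = 0. Lengths are in m, angles in degrees, forces in N, time in s.
With the tool pointing down it reaches from about 0.35 to 0.875 m from the base axis. Payload 4.2 kg.
Tool frame: the origin (TCP) lies on the front face of the gripper's body, between the roots of the fingers; the fingertips stand finger_overhang ahead of it and the grasp point (between the pads) lies 51 mm ahead of it (finger_overhang is the distance from the TCP to the fingertips, in m); z points along the fingers, y is the line along which they close (so a half turn about z gives the same grasp; the last joint's range is limited). The gripper opens to 87 mm and grips with 3 to 60 N. Pads are 19 mm wide; open, the fingers measure 117 mm over their backs; the gripper's body (75 mm by 190 mm) begins 51 mm behind the grasp point.
Start: joints at [81.28, 22.042, 0.453, 0, -68.411, -14.817], TCP at [0.25, 0.573, 0.292] pointing down, gripper open.
Joint ranges: [-179.83, 179.83], [-69.29, 118.12], [-61.27, 80.66], [-181.25, 117.63], [-171.15, -9.14], [-177.46, 177.46]. Speed limits (degrees/s): [159.86, 159.86, 180, 180, 180, 180].

## Interface

Orientations are given as a 3x3 rotation matrix whose columns are the frame's x, y, z axes.
In Python, from station import sense, capture, camera_model, finish_job, finger_overhang gives the robot as it stands. The module is installed in compiled form; this text tells all that it offers.
- The arm moves only by the tool jog_arm, never from a script. Its argument "rows" is a list that holds one entry, the list of rows, each a list of 4 numbers: the shift along the tool's x, y, z in m, then the turn about the tool's z in rad. A call has 1 to 20 rows; each row shifts and turns the commanded pose from where the row before left it, along the tool's axes as they then stand; what a row does not reach is not made up. A row lasts 1/8 s, in which the tool goes at most 62.5 mm and 10.7 degrees, less where a joint would pass 70% of its speed; a pose out of reach is approached as far as the arm can. A call is refused whole if a number of a shift passes 0.0625 or a number of a turn 0.188, either way. A call with a gripper value outside its range is refused whole. "claw" is the opening, from 0 (shut) to 1 (fully open), set as the call begins (left out, the last holds). The fingers move at their own pace and stop on an object; the grip force is fixed at half the most. Time passes only in rows, so rows that do not move let the fingers close. It gives the time, the measured TCP pose, the force, the opening and the grip force at its end, in the units of the state.
- sense(): the state, without advancing time (a new reading comes with each control period).
- capture(name): name is "scene" or "top"; returns the picture (480x640x3 uint8, red, green, blue); there is no depth.
- camera_model(name): a dict with "fovy" (degrees; the focal length in pixels is half the picture's height over the tangent of half this angle, whatever the lens; pixels are square), "cx", "cy" (the principal point, pixels), "eye" and "rotation" of the camera in the world. Camera axes: x right, y down, z forward; pixel columns grow to the right and rows downward; lengths in m; the calibration is good to about 2 mm. A picture is of the moment at which its call begins. camera_model takes no time and is no camera call.
- finish_job(): hands the job in; it is judged then, once.
The state is a dict: "time_s": time; "joints": joint angles; "joint_velocities": joint speeds; "effort": joint torques, N m; "tcp_pos": TCP position; "ee_rot": TCP orientation; "wrist_force": force on the tool from outside, world axes, zero at the start; "moment": the same for the moment, N m; "gripper_width": opening from 0.0 (shut) to 1.0 (fully open); "gripper_force": force on a finger pad.
Only numpy, scipy, OpenCV 4.12 (cv2) and the standard library are available. Lean on these libraries where they do the work, as an engineer would, in place of code of your own. Each camera call takes 0.05 s, during which the arm holds its last target. There are 200 camera calls.

## Task

Lift the orange acrylic bead bar, which stands on its long edge behind the riser shelf's front rail, up over the rail, and lay it down flat on the rosewood surface and let go. Then take it again across its width and balance it flat and squarely across the crest of the birch wedge, so that it rests there level by itself; the steel bead weighs one half down, so its balance point is not at mid-length. Do not shift the wedge or anything else.

Things in the scene. Friction and masses are not known exactly. Their poses are not given: they have to be found in the camera images.
- bar: orange acrylic bar, 200 x 44 x 16 mm, about 0.12 kg (may differ by a fifth) without its bead. Origin at the middle of the bar; its y runs along the 200 mm length, its z across the 44 mm width, its x through the 16 mm thickness. At the start it stands on its long edge (z up) on the riser's board; both broad faces are alike. Pushed near its upper edge, it topples flat.
- bead_center (a point): centre of the round steel bead (36 mm across, flush with both broad faces, 0.15 kg) in the bar's slot, on the bar's mid-line, 25 to 60 mm from the bar's middle towards its +y end. It is jammed and stays where it is. Bar and bead together balance between the bar's middle and the bead, about 0.55 of the way to the bead (0.50 to 0.61).
- riser: low fixed riser shelf, 86 mm deep (its x), 300 mm wide (its y). Origin under its middle at the surface; its front faces its -x, towards the robot. The board's top is 40 mm up; a flat steel rail along the front edge (x -43 to -38 mm) and a wooden lip along the back edge (x 37 to 43 mm) both reach 60 mm up. The bar stands about midway between them with its top at 84 mm.
- wedge: birch wedge block, loose, 0.3 kg, 45 mm high, foot 40 x 76 mm (its x, y). Origin under its middle at the surface. Its sides slope up to a level flat crest 12 mm wide (its y) and 36 mm long (its x) at 45 mm up; the bar lies across it along the wedge's y, either way round, and stays level only while its balance point is over the 12 mm crest.
- arch: birch arch block, loose, 40 x 100 x 60 mm high (its x, y, z); origin under its middle. Leave alone.
- cube: birch cube, loose, 60 mm; origin under its middle. Leave alone.
- canister: empty glass canister with closed hinged lid, loose, 92 mm across, 131 mm high; origin under its middle. Leave alone.
- katori: small steel bowl, loose, 90 mm across, 38 mm high; origin under its middle. Leave alone.
Not all that is in view belongs to the job. Of the things like the bar, leave any that is green or red; of the rest the larger one is meant.

How it is judged:
By the outcome, as a careful person would: the job done as asked, in the order asked, and still so for the second after the job is handed in, with the robot touching nothing.
It also fails if it takes over 72 s, if anything falls off the work surface, if the arm or the gripper's body presses on something with over 40 N, if the wrist force passes 120 N, or if a joint passes its speed limit or range.

## Working session

There is one attempt and no reset: what is moved stays moved. The work goes in short steps, Python scripts to look and compute and a tool call to move; the robot and the scene stay as the last step left them, time stands still between calls to the robot, and variables do not carry over. Pictures are saved under pics/ and viewed, at most 10 in all, crops included, and the job is handed in when it is done.

Besides the shell and the picture viewer there is one more tool, called after ">>>" as name([rows], argument=value, ...), one row to a line, values as JSON. jog_arm: Moves the arm, as the interface text tells. Its arguments: {"type":"object","properties":{"rows":{"type":"array"},"claw":{"type":"number"}},"required":["rows"]}

```bash
mkdir -p pics; python3 - <<'E'
from station import *
import cv2
s=sense();print(s['time_s'],s['tcp_pos'],s['ee_rot'],s['gripper_width'],finger_overhang)
for n in("scene","top"):
    im=capture(n);cv2.imwrite(f"pics/{n}0.png",im[:,:,::-1]);print(n,camera_model(n))
E
```

```text
0.0 [0.24937863 0.57259876 0.29115117] [[ 9.16745198e-01 -3.99471704e-01 -7.74523559e-04]
 [-3.99472442e-01 -9.16742960e-01 -2.02782779e-03]
 [ 1.00020804e-04  2.16840221e-03 -9.99997644e-01]] 0.999888524261778 0.0697
scene {'fovy': 56.93814326636394, 'cx': 324.12952556297944, 'cy': 230.51439668185864, 'eye': array([0.88464541, 0.8145611 , 0.65250907]), 'rotation': array([[-0.87990075,  0.25336   , -0.40197434],
       [ 0.47514311,  0.46257376, -0.74850821],
       [-0.00369926, -0.84960828, -0.52740127]])}
top {'fovy': 47.61830297713286, 'cx': 316.95483945795655, 'cy': 244.68374688263026, 'eye': array([0.34813469, 0.01701202, 1.32575271]), 'rotation': array([[-0.00730571, -0.99693985,  0.07783029],
       [-0.99997128,  0.0074403 ,  0.00143941],
       [-0.00201408, -0.07781754, -0.99696558]])}
```

View pics/scene0.png

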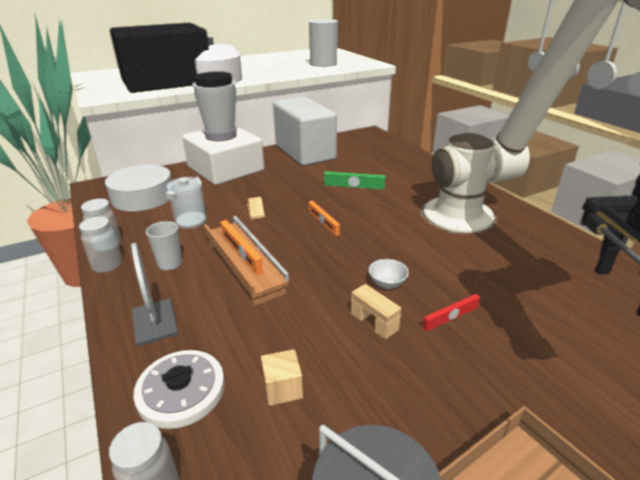

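View pics/top0.png

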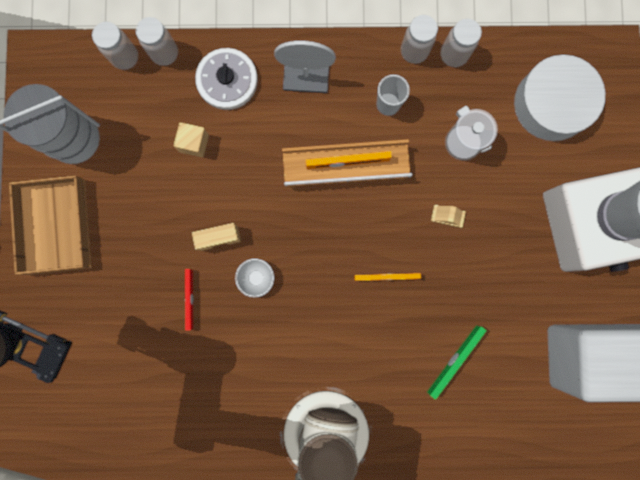

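The top view shows these possible bars: a larger orange one on the riser at top (348,159), a small orange one at (388,277), a red one at (189,300) and a green one at (457,362). The orange one on the riser fits the description. The wedge is at top (449,216), with the steel rail along row ~180. Next is a close crop and the measurements.

```bash
cat > h.py <<'E'
from station import *
import cv2, numpy as np
def rd(n,px):
    c=camera_model(n);f=240/np.tan(np.radians(c['fovy']/2))
    px=np.atleast_2d(px).astype(float)
    d=np.c_[(px[:,0]-c['cx'])/f,(px[:,1]-c['cy'])/f,np.ones(len(px))]@c['rotation'].T
    return c['eye'],d
def onz(n,px,z):
    e,d=rd(n,px);return e+d*((z-e[2])/d[:,2])[:,None]
def proj(n,p):
    c=camera_model(n);f=240/np.tan(np.radians(c['fovy']/2))
    q=(np.atleast_2d(p)-c['eye'])@c['rotation'];return np.c_[q[:,0]/q[:,2]*f+c['cx'],q[:,1]/q[:,2]*f+c['cy']]
def orange(im):
    h=cv2.cvtColor(im,cv2.COLOR_RGB2HSV);return cv2.inRange(h,(8,200,150),(22,255,255)),h
E
python3 - <<'E'
from h import *
t=cv2.imread('pics/top0.png')[:,:,::-1].copy();s=cv2.imread('pics/scene0.png')[:,:,::-1].copy()
for n,im in(('top',t),('scene',s)):
    m,h=orange(im)
    k,l,st,c=cv2.connectedComponentsWithStats(m)
    for i in range(1,k):
        if st[i,4]>60:
            p=np.argwhere(l==i)[:,::-1].astype(np.float32);r=cv2.minAreaRect(p);b=cv2.boxPoints(r)
            print(n,c[i],st[i],b.round(1).tolist())
            if n=='top':print(onz(n,b,.084).round(4).tolist())
def crop(im,x,y,w,h,W,H):return cv2.resize(im[y:y+h,x:x+w],(W,H),interpolation=cv2.INTER_CUBIC)
o=np.vstack([np.hstack([crop(t,275,130,145,65,640,287)[:, :640],crop(t,425,195,50,90,160,287)]),np.hstack([crop(s,195,205,100,100,300,300),crop(t,425,200,50,30,500,300)])])
cv2.imwrite('pics/c1.png',o[:,:,::-1])
E
```

```text
top [348.55311973 158.42495784] [306 151  86  16 593] [[305.3999938964844, 159.10000610351562], [390.6000061035156, 150.60000610351562], [391.29998779296875, 157.89999389648438], [306.1000061035156, 166.3000030517578]]
[[0.6444, 0.0441, 0.084], [0.6627, -0.1536, 0.084], [0.6456, -0.155, 0.084], [0.6274, 0.0426, 0.084]]
top [387.2734375 276.421875 ] [354 273  67   8 384] [[353.8999938964844, 274.3999938964844], [420.0, 272.3999938964844], [420.20001220703125, 278.6000061035156], [354.0, 280.5]]
[[0.3766, -0.0648, 0.084], [0.3799, -0.2156, 0.084], [0.3659, -0.2157, 0.084], [0.3625, -0.0651, 0.084]]
```

View pics/c1.png

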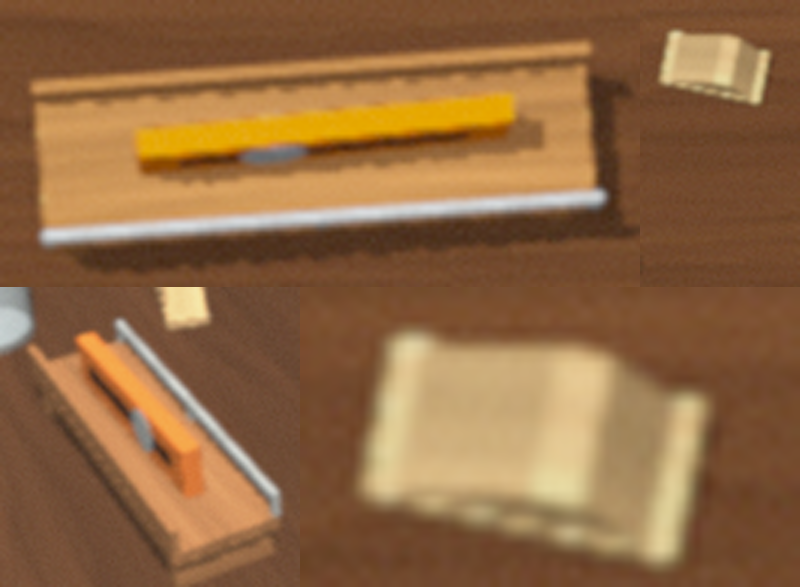

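The crop confirms the choice: orange bar on edge, steel bead in its left (+world y) half at about top (336.6,165), and rail in front. The wedge foot has corners at about (434,205), (431.5,221), (462,227) and (466,211). Next I work out the grasp numbers and the wedge pose.

```bash
python3 - <<'E'
from h import *
print('bead',onz('top',[336.6,164.5],.062).round(4))
f=lambda P:[(425+(x-300)/10,200+(y-287)/10) for x,y in P]
ft=onz('top',f([(390,335),(365,500),(670,560),(710,395)]),0);print('foot',ft.round(4).tolist(),ft.mean(0),[np.linalg.norm(ft[i]-ft[i-1]).round(4) for i in range(4)])
cr=onz('top',f([(555,345),(530,500),(590,503),(605,347)]),.045);print('crest',cr.round(4).tolist(),cr.mean(0))
for a,b in((1,2),(0,3)):print(np.degrees(np.arctan2(*(ft[b]-ft[a])[[1,0]])))
for n,p in(('katori',(255,278)),('arch',(216,237)),('canister',(470,135))):print(n,onz('top',p,.04).round(3))
# wedge refined: mask birch in both views
for n,bx in(('top',(425,195,480,235)),('scene',(240,190,275,225))):
    im=cv2.imread(f'pics/{n}0.png');h=cv2.cvtColor(im,cv2.COLOR_BGR2HSV)
    m=cv2.inRange(h,(12,30,130),(35,170,255));x0,y0,x1,y1=bx;q=np.zeros_like(m);q[y0:y1,x0:x1]=m[y0:y1,x0:x1]
    c=max(cv2.findContours(q,0,2)[0],key=cv2.contourArea);print(n,cv2.contourArea(c),cv2.approxPolyDP(c,1.5,True)[:,0].tolist(),cv2.minAreaRect(c))
im=cv2.imread('pics/top0.png')[198:234,425:472];im2=cv2.imread('pics/scene0.png')[190:226,237:284]
cv2.imwrite('pics/c2.png',np.hstack([cv2.resize(i,(395,302),interpolation=2) for i in(im,im2)]))
E
```

```text
bead [[ 0.636  -0.0289  0.062 ]]
foot [[0.5478, -0.2695, 0.0], [0.507, -0.2624, 0.0], [0.4917, -0.3367, 0.0], [0.5324, -0.3476, 0.0]] [ 0.51972471 -0.3040351   0.        ] [np.float64(0.0797), np.float64(0.0414), np.float64(0.0759), np.float64(0.0421)]
crest [[0.5383, -0.2988, 0.045], [0.5014, -0.2919, 0.045], [0.5005, -0.3061, 0.045], [0.5378, -0.3107, 0.045]] [ 0.51950033 -0.30189295  0.045     ]
-101.67107795579008
-101.18447600410454
katori [[0.371 0.166 0.04 ]]
arch [[0.469 0.258 0.04 ]]
canister [[ 0.711 -0.352  0.04 ]]
top 583.5 [[433, 205], [431, 221], [462, 227], [464, 210], [454, 205]] ((448.04241943359375, 214.2048797607422), (33.39393997192383, 20.52070426940918), 12.26477336883545)
scene 327.0 [[260, 196], [247, 199], [250, 219], [264, 217], [265, 215]] ((255.26922607421875, 207.3461456298828), (22.749473571777344, 16.473756790161133), 78.69007110595703)
```

>>> jog_arm([
  [[0,0,0,0.1335],[0,0,0,0.1335],[0,0,0,0.1335],[0,0,0,0.1335],[0,0,0,0.1335],[0,0,0,0.1335],[0,0,0,0.1335],[0,0,0,0.1335]],
], claw=1)

```text
time_s: 1.1
tcp_pos: [0.2495, 0.5727, 0.2916]
ee_rot: [[0.087, -0.996, -0.0], [-0.996, -0.087, -0.001], [0.001, 0.001, -1.0]]
wrist_force: [0.4, 0.1, -0.6]
gripper_width: 1.001
gripper_force: 0.0
```

View pics/c2.png

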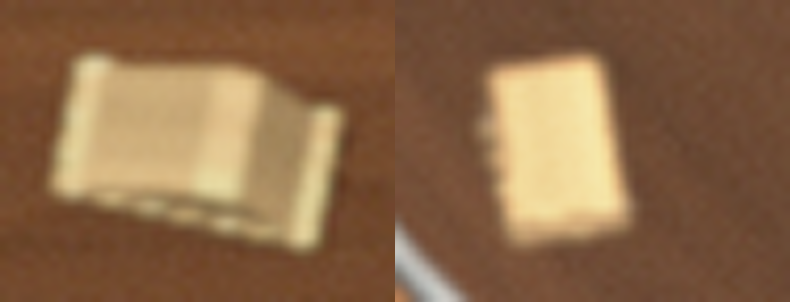

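The wedge centre is at about (0.520,-0.303) with its long axis at 78.6°. Foot and crest agree to 2 mm and the sizes check. The bead sits about 27 mm from the bar's middle, so the balance is about 15 mm from it. I move over that balance point.

>>> jog_arm([
  [[0.0496,-0.0261,0,0],[0.0496,-0.0261,0,0],[0.0496,-0.0261,0,0],[0.0496,-0.0261,0,0],[0.0496,-0.0261,0,0],[0.0496,-0.0261,0,0],[0.0496,-0.0261,0,0],[0.0496,-0.0261,0,0],[0.0496,-0.0261,0,0],[0.0496,-0.0261,0,0],[0.0496,-0.0261,0,0],[0.0496,-0.0261,0,0],[0.0496,-0.0261,0,0],[0,0,0,0],[0,0,0,0]],
], claw=0.6)

```text
time_s: 2.98
tcp_pos: [0.6462, -0.0379, 0.2914]
ee_rot: [[0.091, -0.996, -0.002], [-0.996, -0.091, 0.0], [-0.0, 0.002, -1.0]]
wrist_force: [-0.6, 0.3, 0.5]
gripper_width: 0.602
gripper_force: 0.0
```

>>> jog_arm([
  [[0.0024,0.0028,0.03,0],[0,0,0.03,0],[0,0,0.03,0],[0,0,0.025,0],[0,0,0.02,0],[0,0,0.0195,0],[0,0,0,0],[0,0,0,0]],
])

```text
time_s: 3.98
tcp_pos: [0.6444, -0.0396, 0.1389]
ee_rot: [[0.094, -0.996, 0.002], [-0.996, -0.094, -0.0], [0.0, -0.002, -1.0]]
wrist_force: [1.2, 0.4, 0.5]
gripper_width: 0.598
gripper_force: 0.0
```

>>> jog_arm([
  [[0,0,0,0],[0,0,0,0],[0,0,0,0],[0,0,0,0],[0,0,0,0],[0,0,0,0]],
], claw=0)

```text
time_s: 4.72
tcp_pos: [0.6441, -0.0406, 0.1378]
ee_rot: [[0.092, -0.996, 0.0], [-0.996, -0.092, -0.0], [0.0, -0.0, -1.0]]
wrist_force: [0.4, -0.4, 0.0]
gripper_width: 0.184
gripper_force: 30.0
```

>>> jog_arm([
  [[0,0,-0.01,0],[0,0,-0.015,0],[0,0,-0.02,0],[0,0,-0.015,0],[0,0,0,0],[0,0,0,0]],
])

```text
time_s: 5.48
tcp_pos: [0.6436, -0.0405, 0.1972]
ee_rot: [[0.092, -0.996, -0.001], [-0.996, -0.092, 0.0], [-0.0, 0.001, -1.0]]
wrist_force: [-0.3, 0.6, -3.7]
gripper_width: 0.18
gripper_force: 30.0
```

>>> jog_arm([
  [[-0.001,0.0134,0,0],[-0.0022,0.026,0,0],[-0.0025,0.026,0,0],[-0.0025,0.026,0,0],[-0.0025,0.026,0,0],[-0.0025,0.026,0,0],[0,0,0,0],[0,0,0,0]],
])

```text
time_s: 6.48
tcp_pos: [0.5, -0.0406, 0.1979]
ee_rot: [[0.092, -0.996, 0.001], [-0.996, -0.092, -0.0], [0.0, -0.001, -1.0]]
wrist_force: [-0.5, 0.1, -3.6]
gripper_width: 0.179
gripper_force: 30.0
```

```bash
python3 - <<'E'
from h import *
s=capture('scene');t=capture('top');cv2.imwrite('pics/v3.png',np.hstack([cv2.resize(s[180:330,150:350],(400,300)),cv2.resize(t[130:280,260:460],(400,300))])[:,:,::-1])
E
```

```text
(no output)
```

View pics/v3.png

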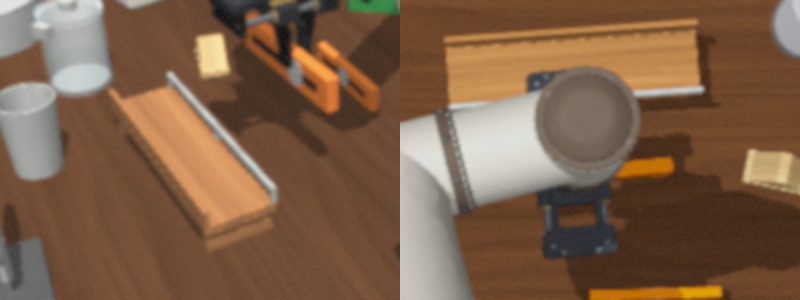

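The bar is held level and clear of the rail. The right half of the picture shows free surface under it. I lower it, standing, onto the table.

>>> jog_arm([
  [[0,0,0.02,0],[0,0,0.03,0],[0,0,0.025,0],[0,0,0.014,0],[0,0,0.006,0],[0,0,0.003,0],[0,0,0,0],[0,0,0,0],[0,0,0.002,0],[0,0,0,0]],
])

```text
time_s: 7.82
tcp_pos: [0.5, -0.0406, 0.0978]
ee_rot: [[0.092, -0.996, -0.0], [-0.996, -0.092, 0.0], [-0.0, 0.0, -1.0]]
wrist_force: [-0.0, -0.1, -3.5]
gripper_width: 0.182
gripper_force: 30.0
```

>>> jog_arm([
  [[0,0,0.001,0],[0,0,0,0],[0,0,0,0]],
])

```text
time_s: 8.2
tcp_pos: [0.5001, -0.0406, 0.0977]
ee_rot: [[0.092, -0.996, 0.0], [-0.996, -0.092, -0.0], [0.0, -0.0, -1.0]]
wrist_force: [-2.1, 1.0, 5.4]
gripper_width: 0.182
gripper_force: 30.0
```

Contact. I open, then raise the tips to about 34 mm before pushing.

>>> jog_arm([
  [[0,0,0,0],[0,0,0,0],[0,0,0,0],[0,0,0,0],[0,0,0,0],[0,0,0,0],[0,0,-0.006,0],[0,0,0,0]],
], claw=1)

```text
time_s: 9.2
tcp_pos: [0.5005, -0.0405, 0.1034]
ee_rot: [[0.092, -0.996, 0.001], [-0.996, -0.092, 0.0], [-0.0, -0.001, -1.0]]
wrist_force: [-0.6, 0.1, 0.3]
gripper_width: 0.971
gripper_force: 0.0
```

```bash
python3 - <<'E'
from h import *
s=capture('scene');cv2.imwrite('pics/v4.png',cv2.resize(s[150:250,230:380],(600,400),interpolation=2)[:,:,::-1])
E
```

```text
(no output)
```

View pics/v4.png

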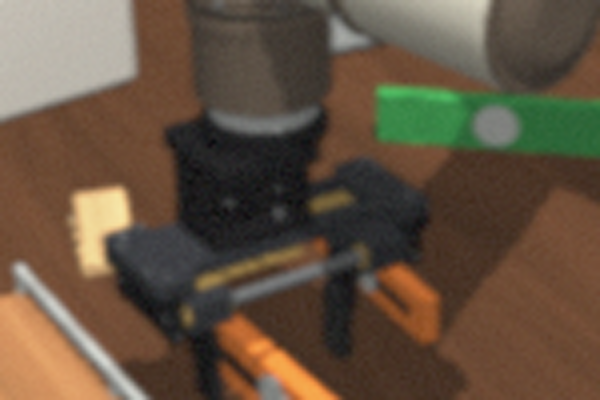

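The bar stands free between the fingers. I narrow the opening a bit and push the upper edge slowly towards the robot.

>>> jog_arm([
  [[0,0,0,0],[0,0,0,0],[0,0.01,0,0],[0,0.008,0,0],[0,0.004,0,0],[0,0.004,0,0],[0,0.004,0,0],[0,0.004,0,0],[0,0.004,0,0],[0,0.004,0,0],[0,0.004,0,0],[0,0,0,0],[0,0,0,0]],
], claw=0.75)

```text
time_s: 10.88
tcp_pos: [0.4544, -0.0448, 0.1028]
ee_rot: [[0.092, -0.996, 0.0], [-0.996, -0.092, 0.0], [0.0, -0.0, -1.0]]
wrist_force: [-0.1, -0.3, 0.8]
gripper_width: 0.75
gripper_force: 0.0
```

>>> jog_arm([
  [[0,0,-0.02,0],[0,0,-0.04,0],[0,0,-0.05,0],[0,0,-0.05,0],[-0.05,-0.02,0,0],[-0.055,-0.02,0,0],[-0.055,-0.02,0,0],[-0.055,-0.02,0,0],[-0.055,-0.02,0,0],[0,0,0,0],[0,0,0,0]],
], claw=1)

```text
time_s: 12.25
tcp_pos: [0.5287, 0.2332, 0.2621]
ee_rot: [[0.092, -0.996, -0.001], [-0.996, -0.092, -0.001], [0.001, 0.001, -1.0]]
wrist_force: [0.4, -0.0, -0.8]
gripper_width: 1.001
gripper_force: 0.0
```

```bash
python3 - <<'E'
from h import *
t=capture('top');s=capture('scene');cv2.imwrite('pics/t5.png',t[:,:,::-1])
cv2.imwrite('pics/v5.png',np.vstack([cv2.resize(t[170:300,300:480],(620,448),interpolation=2)])[:,:,::-1])
m,h=orange(t);k,l,st,c=cv2.connectedComponentsWithStats(m)
for i in range(1,k):
    if st[i,4]>60: 
        b=cv2.boxPoints(cv2.minAreaRect(np.argwhere(l==i)[:,::-1].astype(np.float32)));print(st[i],b.round(1).tolist(),onz('top',b,.016).round(4).tolist())
E
```

```text
[339 223  52  23 698] [[337.20001220703125, 227.1999969482422], [389.1000061035156, 222.0], [391.0, 240.89999389648438], [339.1000061035156, 246.10000610351562]] [[0.4925, -0.0305, 0.016], [0.5042, -0.1563, 0.016], [0.4582, -0.16, 0.016], [0.4466, -0.0346, 0.016]]
[307 228  29  21 364] [[306.5, 230.6999969482422], [335.0, 227.8000030517578], [336.79998779296875, 245.6999969482422], [308.29998779296875, 248.60000610351562]] [[0.4846, 0.044, 0.016], [0.4911, -0.025, 0.016], [0.4475, -0.0289, 0.016], [0.4411, 0.04, 0.016]]
[354 273  67   8 381] [[353.8999938964844, 274.3999938964844], [420.0, 272.3999938964844], [420.20001220703125, 278.6000061035156], [354.0, 280.5]] [[0.3781, -0.0693, 0.016], [0.3817, -0.2284, 0.016], [0.3669, -0.2285, 0.016], [0.3634, -0.0696, 0.016]]
```

View pics/v5.png

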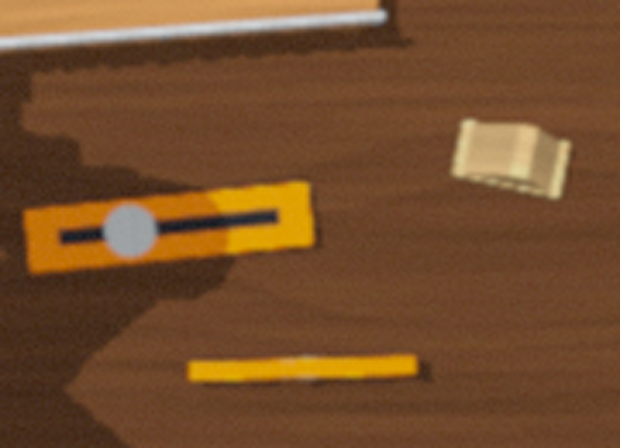

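The bar lies flat (centre ≈ (0.472,-0.058)), released, with the bead at about top px (337.7,236.8). I refine the bead offset.

```bash
python3 - <<'E'
from h import *
t=cv2.imread('pics/t5.png')[:,:,::-1].copy();h=cv2.cvtColor(t,cv2.COLOR_RGB2HSV)
m=cv2.inRange(h,(0,0,90),(180,70,255));q=np.zeros_like(m);q[225:250,325:350]=m[225:250,325:350]
p=np.argwhere(q)[:,::-1];b=onz('top',p.mean(0),.016)[0];print(len(p),p.mean(0),b,np.sqrt(len(p)*4/np.pi))
s=h[:,:,1];o,_=orange(t);o[:,:][np.arange(480)>260]=0;o[q>0]=255
o=cv2.morphologyEx(o,3,np.ones((5,5)))
o2=np.zeros_like(o);o2[215:255,300:400]=o[215:255,300:400];pp=np.argwhere(o2)[:,::-1].astype(np.float32)
bx=onz('top',cv2.boxPoints(cv2.minAreaRect(pp)),.016);c=bx.mean(0);print(bx.round(4).tolist(),c,np.linalg.norm(b-c),onz('top',cv2.boxPoints(cv2.minAreaRect(pp)).mean(0),.016))
E
```

```text
178 [337.38202247 236.47191011] [ 0.4699308 -0.030634   0.016    ] 15.054455784347004
[[0.4856, 0.0441, 0.016], [0.5042, -0.1563, 0.016], [0.4582, -0.16, 0.016], [0.4397, 0.0398, 0.016]] [ 0.47192865 -0.05808306  0.016     ] 0.027521665782568247 [[ 0.47189326 -0.05804176  0.016     ]]
```

>>> jog_arm([
  [[0.04,0.0132,0,0],[0.05,0.014,0,0],[0.05,0.014,0,0],[0.05,0.014,0,0],[0.05,0.014,0,0],[0.0301,0.014,0,0],[0,0,0,0],[0,0,0.03,0],[0,0,0.04,0],[0,0,0.03,0],[0,0,0.02,0],[0,0,0,0],[0,0,0,0]],
])

```text
time_s: 13.98
tcp_pos: [0.4717, -0.0431, 0.1437]
ee_rot: [[0.092, -0.996, 0.002], [-0.996, -0.092, 0.0], [0.0, -0.002, -1.0]]
wrist_force: [0.4, -0.1, 0.2]
gripper_width: 0.998
gripper_force: 0.0
```

>>> jog_arm([
  [[0,0.001,0.02,0],[0,0,0.02,0],[0,0,0.015,0],[0,0,0.01,0],[0,0,0.005,0],[0,0,0,0],[0,0,0,0]],
])

```text
time_s: 14.85
tcp_pos: [0.4704, -0.0434, 0.0733]
ee_rot: [[0.092, -0.996, 0.001], [-0.996, -0.092, 0.0], [-0.0, -0.001, -1.0]]
wrist_force: [0.3, 0.2, -0.3]
gripper_width: 1.004
gripper_force: 0.0
```

>>> jog_arm([
  [[0,0,0,0],[0,0,0,0],[0,0,0,0],[0,0,0,0],[0,0,0,0],[0,0,0,0],[0,0,0,0]],
], claw=0)

```text
time_s: 15.72
tcp_pos: [0.47, -0.0435, 0.0727]
ee_rot: [[0.092, -0.996, -0.0], [-0.996, -0.092, -0.0], [0.0, 0.0, -1.0]]
wrist_force: [-0.6, -0.5, -0.2]
gripper_width: 0.5
gripper_force: 30.0
```

>>> jog_arm([
  [[0,0,-0.01,0],[0,0,-0.02,0],[0,0,-0.03,0],[0,0,-0.03,0],[0,0,-0.01,0],[0,0,0,0],[0,0,0,0],[0,0,0,0]],
])

```text
time_s: 16.73
tcp_pos: [0.4694, -0.0436, 0.1716]
ee_rot: [[0.092, -0.996, -0.003], [-0.996, -0.092, -0.0], [0.0, 0.003, -1.0]]
wrist_force: [0.1, -0.3, -3.0]
gripper_width: 0.502
gripper_force: 30.0
```

```bash
python3 - <<'E'
from h import *
s=sense();print(s['moment'],s['wrist_force'],s['tcp_pos'])
s=capture('scene');t=capture('top');cv2.imwrite('pics/v6.png',np.hstack([cv2.resize(s[170:290,200:360],(400,300),interpolation=2),cv2.resize(t[170:290,300:460],(400,300),interpolation=2)])[:,:,::-1])
E
```

```text
[ 0.11338416 -0.04386687  0.00722347] [ 0.05134129 -0.28372928 -2.99106004] [ 0.46943942 -0.04356696  0.17160096]
```

View pics/v6.png

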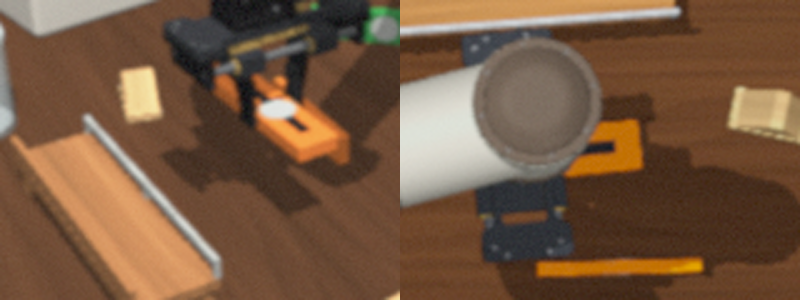

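The bar is held level across its width and lifted; the wedge is untouched. Before placing, I check the wedge pose numerically against both views.

```bash
python3 - <<'E'
from h import *
c=np.array([.5196,-.303]);a=np.radians(-101.5);v=np.array([np.cos(a),np.sin(a)]);u=np.array([-v[1],v[0]])
P=lambda X:np.array([[*(c+x*u+y*v),z] for x,y,z in X])
F=[(.02,-.038,0),(-.02,-.038,0),(-.02,.038,0),(.02,.038,0)];C=[(.018,-.006,.045),(-.018,-.006,.045),(-.018,.006,.045),(.018,.006,.045)]
for n in('top','scene'):print(n,proj(n,P(F)).round(1).tolist(),'crest',proj(n,P(C)).round(1).tolist())
print('scene full contour')
im=cv2.imread('pics/scene0.png');h=cv2.cvtColor(im,cv2.COLOR_BGR2HSV)
for r in range(193,222,2):print(r,[int(x) for x in im[r,244:270,0]])
print('top row v');t=cv2.imread('pics/top0.png')
for r in(208,210,212,214,216,218):print(r,[int(x) for x in t[r,428:470,2]])
E
```

```text
top [[434.1, 205.2], [431.3, 221.1], [461.8, 227.0], [464.6, 211.1]] crest [[451.3, 205.8], [448.7, 220.5], [453.6, 221.5], [456.3, 206.7]]
scene [[250.3, 219.3], [263.9, 217.2], [259.4, 205.4], [246.4, 207.3]] crest [[247.9, 200.6], [260.1, 198.9], [259.4, 197.1], [247.3, 198.8]]
scene full contour
193 [52, 51, 53, 51, 50, 51, 51, 49, 51, 51, 52, 57, 54, 50, 48, 51, 52, 50, 51, 52, 49, 51, 53, 53, 51, 52]
195 [53, 51, 54, 51, 51, 50, 51, 48, 50, 53, 53, 53, 54, 53, 58, 54, 50, 53, 51, 52, 53, 50, 54, 51, 53, 52]
197 [56, 50, 54, 55, 64, 74, 78, 80, 89, 94, 99, 106, 112, 119, 125, 129, 112, 84, 59, 48, 48, 52, 52, 53, 48, 51]
199 [53, 49, 56, 71, 103, 132, 141, 147, 147, 150, 149, 154, 158, 159, 165, 164, 150, 118, 72, 51, 47, 49, 52, 51, 53, 53]
201 [54, 49, 54, 68, 97, 132, 149, 155, 150, 153, 152, 156, 157, 159, 166, 168, 163, 136, 91, 55, 52, 52, 49, 53, 49, 52]
203 [50, 52, 58, 77, 99, 126, 147, 152, 155, 151, 153, 154, 158, 162, 164, 169, 167, 144, 101, 62, 51, 49, 49, 50, 49, 50]
205 [54, 54, 69, 94, 111, 124, 144, 157, 158, 154, 153, 153, 155, 160, 159, 166, 168, 149, 115, 77
[... 1582 characters left out ...]
 164, 163, 171, 197, 218, 206, 161, 120, 112, 115, 117]
214 [118, 117, 112, 130, 182, 217, 225, 219, 210, 207, 208, 207, 208, 207, 206, 206, 207, 205, 207, 205, 207, 218, 226, 228, 228, 224, 202, 172, 162, 162, 161, 161, 163, 180, 210, 222, 195, 130, 101, 110, 114, 118]
216 [113, 111, 116, 148, 198, 224, 223, 217, 211, 210, 209, 209, 208, 207, 208, 207, 208, 208, 207, 210, 215, 223, 229, 229, 228, 220, 196, 173, 165, 165, 162, 160, 165, 188, 214, 214, 178, 118, 110, 117, 116, 115]
218 [117, 112, 122, 164, 206, 223, 225, 220, 218, 219, 218, 217, 218, 218, 218, 217, 217, 218, 217, 218, 223, 228, 230, 229, 227, 211, 186, 170, 166, 168, 166, 167, 174, 206, 222, 201, 145, 107, 113, 117, 116, 118]
```

The pose agrees within about 1.5 mm; the crest centre is ≈ (0.520,-0.302). I turn and move over the wedge.

>>> jog_arm([
  [[0,0,0,0.0733],[0,0,0,0.0733],[0,0,0,0.0733],[0,0,0,0.0731],[0.02,-0.0084,0,0],[0.037,-0.0155,0,0],[0.04,-0.0165,0,0],[0.04,-0.0165,0,0],[0.04,-0.0165,0,0],[0.037,-0.0155,0,0],[0.02,-0.008,0,0],[0.0099,-0.004,0,0],[0,0,0,0],[0,0,0,0],[0,0,0,0]],
])

```text
time_s: 18.7
tcp_pos: [0.5202, -0.3016, 0.173]
ee_rot: [[-0.198, -0.98, 0.0], [-0.98, 0.198, 0.0], [-0.0, -0.0, -1.0]]
wrist_force: [0.5, 0.1, -3.0]
gripper_width: 0.506
gripper_force: 30.0
```

>>> jog_arm([
  [[0.001,0.0003,0.015,0],[0,0,0.02,0],[0,0,0.01,0],[0,0,0.005,0],[0,0,0.003,0],[0,0,0,0],[0,0,0,0],[0,0,0,0]],
])

```text
time_s: 19.7
tcp_pos: [0.5199, -0.3036, 0.1202]
ee_rot: [[-0.2, -0.98, 0.001], [-0.98, 0.2, -0.0], [0.0, -0.001, -1.0]]
wrist_force: [0.3, 0.3, -1.9]
gripper_width: 0.501
gripper_force: 30.0
```

>>> jog_arm([
  [[0,0,0.001,0],[0,0,0,0],[0,0,0,0]],
])

```text
time_s: 20.08
tcp_pos: [0.5197, -0.3035, 0.1187]
ee_rot: [[-0.2, -0.98, -0.0], [-0.98, 0.2, -0.0], [0.0, 0.0, -1.0]]
wrist_force: [0.8, 0.7, -2.6]
gripper_width: 0.502
gripper_force: 30.0
```

>>> jog_arm([
  [[-0.0008,0,0,0],[0,0,0.0007,0],[0,0,0,0],[0,0,0,0]],
])

```text
time_s: 20.58
tcp_pos: [0.5199, -0.3027, 0.118]
ee_rot: [[-0.2, -0.98, -0.0], [-0.98, 0.2, 0.0], [-0.0, 0.0, -1.0]]
wrist_force: [-1.2, -0.2, -2.2]
gripper_width: 0.498
gripper_force: 30.0
```

>>> jog_arm([
  [[0,0,0.0005,0],[0,0,0,0],[0,0,0,0]],
])

```text
time_s: 20.95
tcp_pos: [0.5199, -0.3028, 0.1178]
ee_rot: [[-0.2, -0.98, 0.0], [-0.98, 0.2, -0.0], [0.0, -0.0, -1.0]]
wrist_force: [-1.4, 0.3, -0.5]
gripper_width: 0.505
gripper_force: 30.0
```

>>> jog_arm([
  [[0,0,0.0004,0],[0,0,0,0],[0,0,0,0]],
])

```text
time_s: 21.32
tcp_pos: [0.5199, -0.3028, 0.1178]
ee_rot: [[-0.199, -0.98, 0.0], [-0.98, 0.199, -0.0], [0.0, -0.0, -1.0]]
wrist_force: [-2.5, 2.0, 4.6]
gripper_width: 0.505
gripper_force: 30.0
```

Seated, with a light press. I open just a little and look.

>>> jog_arm([
  [[0,0,0,0],[0,0,0,0],[0,0,0,0],[0,0,0,0]],
], claw=0.6)

```text
time_s: 21.82
tcp_pos: [0.5199, -0.3028, 0.1169]
ee_rot: [[-0.2, -0.98, -0.0], [-0.98, 0.2, -0.0], [0.0, 0.0, -1.0]]
wrist_force: [-0.2, 0.5, -0.1]
gripper_width: 0.602
gripper_force: 0.0
```

```bash
python3 - <<'E'
from h import *
s=capture('scene');t=capture('top');cv2.imwrite('pics/v7.png',np.hstack([cv2.resize(s[150:255,200:340],(400,300),interpolation=2),cv2.resize(t[165:270,380:520],(400,300),interpolation=2)])[:,:,::-1])
E
```

```text
(no output)
```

View pics/v7.png

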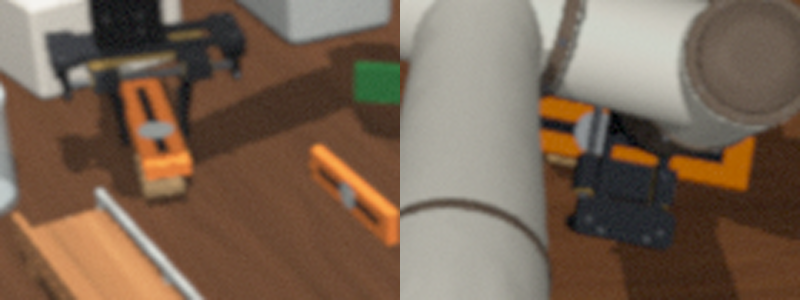

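The bar looks level on the wedge. I open fully, wait, go straight up and away, then check.

>>> jog_arm([
  [[0,0,0,0],[0,0,0,0],[0,0,0,0],[0,0,0,0],[0,0,-0.01,0],[0,0,-0.02,0],[0,0,-0.03,0],[0,0,-0.04,0],[0,0,-0.04,0],[0,0,-0.02,0],[-0.05,0,0,0],[-0.06,0,0,0],[-0.06,0,0,0],[-0.06,0,0,0],[-0.06,0,0,0],[-0.06,0,0,0],[-0.06,0,0,0],[0,0,0,0],[0,0,0,0]],
], claw=0.8)

```text
time_s: 24.3
tcp_pos: [0.6015, 0.0991, 0.2775]
ee_rot: [[-0.199, -0.98, 0.0], [-0.98, 0.199, -0.0], [0.0, -0.0, -1.0]]
wrist_force: [-1.0, -0.7, -0.2]
gripper_width: 0.799
gripper_force: 0.0
```

```bash
python3 - <<'E'
from h import *
s=capture('scene');t=capture('top')
a=s[170:245,200:300];b=t[175:250,390:490]
cv2.imwrite('pics/v8.png',np.hstack([cv2.resize(a,(400,300),interpolation=2),cv2.resize(b,(400,300),interpolation=2)])[:,:,::-1])
m,h=orange(t);m[:,:][np.arange(480)>255]=0;m[np.arange(480)<180]=0;m=cv2.morphologyEx(m,3,np.ones((17,17)))
p=np.argwhere(m)[:,::-1].astype(np.float32);b=onz('top',cv2.boxPoints(cv2.minAreaRect(p)),.061)
print(b.round(4).tolist(),b.mean(0),[np.linalg.norm(b[i]-b[i-1]).round(4) for i in range(4)])
E
```

```text
[[0.5149, -0.2124, 0.061], [0.5601, -0.222, 0.061], [0.5196, -0.4207, 0.061], [0.4746, -0.4105, 0.061]] [ 0.51727265 -0.31638811  0.061     ] [np.float64(0.2022), np.float64(0.0463), np.float64(0.2027), np.float64(0.0461)]
```

View pics/v8.png

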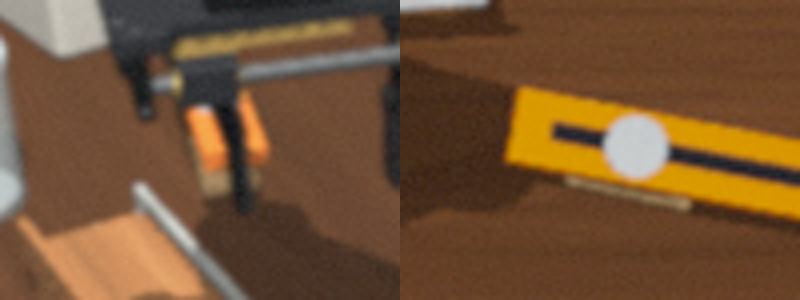

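The picture shows the bar square across the wedge. Its size and axis (-101.5°) at 61 mm height match a level bar. One last stillness check before I hand in.

>>> jog_arm([
  [[0,0,0,0],[0,0,0,0],[0,0,0,0],[0,0,0,0],[0,0,0,0],[0,0,0,0],[0,0,0,0],[0,0,0,0]],
])

```text
time_s: 25.4
tcp_pos: [0.6017, 0.0991, 0.2771]
ee_rot: [[-0.2, -0.98, -0.0], [-0.98, 0.2, -0.0], [0.0, 0.0, -1.0]]
wrist_force: [0.4, 0.8, -1.6]
gripper_width: 0.796
gripper_force: 0.0
```

```bash
python3 - <<'E'
from h import *
t=capture('top');m,h=orange(t);m[np.arange(480)>255]=0;m[np.arange(480)<180]=0;m=cv2.morphologyEx(m,3,np.ones((17,17)))
p=np.argwhere(m)[:,::-1].astype(np.float32);b=onz('top',cv2.boxPoints(cv2.minAreaRect(p)),.061);c=b.mean(0)
print(b.round(4).tolist(),c)
if np.linalg.norm(c-[.51727,-.31639,.061])<.0015: print(finish_job())
E
```

```text
[[0.5149, -0.2124, 0.061], [0.5602, -0.2221, 0.061], [0.5196, -0.4207, 0.061], [0.4746, -0.4105, 0.061]] [ 0.5173094  -0.31639622  0.061     ]
the job is handed in; nothing more can be done
None
```

I lifted the bar over the rail, laid it flat on the rosewood and released it, then balanced it level and square across the wedge crest. It stayed still for a second with the arm clear, and I handed the job in at about 25 s.

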